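# Pack the drum band and close the slide-cover case

## Task

Pack the green enamel drum band for delivery: stand it flat on the floor of the open compartment of the plywood case, then slide the aluminium cover fully home over it, and only then swing the red latch all the way down onto the cover. Leave the bearing cups, bead, punch and oil bottle where they are.

Things in the scene. Friction and masses are not known exactly. Their poses are not given: they have to be found in the camera images.
- case: Plywood slide-cover case, fixed: 180 (x) x 330 (y) x 66 mm high, 77 mm with steel guides along both long edges. Origin: centre of its underside, on the iron plate (top at world z = 0.012); y along its length. The -y half is the open compartment, the +y half a solid deck 66 mm high. The latch hinge is at the -y end. Position and yaw vary.
- cover (a joint): Slide of the flat aluminium cover (166 x 160 x 6 mm, top at case z = 72 mm): metres it stands open along the case's +y. 0 = fully home over the compartment (end stop). Its edge over the compartment is at case y = -0.160 + value; it starts 0.125 to 0.158 open. It slides with about 2 N and stays where it is left.
- cover_tab (a point): Middle of the +y face (the face to push) of the orange tab across the cover's +y end: 80 mm wide along case x, 12 mm thick, 24 mm high, foot at z = 72 and top at z = 96 mm in the case frame. The point is at case x 0, y = -0.002 + cover, z 84 mm. Pushing it towards the case's -y closes the cover.
- latch (a joint): Hinge of the red latch bar, rad: 0 = flat on the closed cover, pointing along case +y (stop); 1.57 = upright; more = leaning outwards. Starts 1.5 to 2.0. Bar 30 mm wide, 8 mm thick, 95 mm from hinge to free end (last 22 mm: 36 mm wide, 10 mm thick). Stiff: it stays where left; about 1 to 2 N at the free end moves it.
- latch_tip (a point): On the latch's outer face (on top when it is down), near the free end: 85 mm along the bar from the hinge axis and 9 mm off the axis line. With the latch down it is at x 0, y -87, z 86 mm in the case frame.
- band: Green enamel drum band with small brass studs round its middle: an open ring standing on its edge face, outside diameter 60 mm (65 over the studs), wall 5 mm, 45 mm high, 100 to 210 g. Origin: centre of its underside, z up along its axis. Stands on the iron plate.
- band_center (a point): Centre of the drum band, on its axis 22.5 mm above its underside.
- cup_a: Tarnished brass bearing cup, open upwards, 62 mm across, 34 mm high. Origin: centre of its underside. Bystander: leave it.
- cup_b: A second bearing cup like the first. Bystander: leave it.
- bead: Bone spacer bead, 30 mm across, 26 mm high. Origin: centre of its underside. Bystander: leave it.
- punch: Stubby steel punch lying along its x, 100 mm long, 16 mm thick. Origin: underside, 45 mm from the butt. Bystander: leave it.
- oiler: Amber oil bottle with a red cap, 48 mm across, 110 mm high, upright. Origin: centre of its underside. Bystander: leave it.
- funnel_stand: Brass funnel in a ring stand, fixed, foot 100 x 120 mm, 202 mm high. Origin: centre of its underside. An obstacle at the far left.
- compartment (a point): Centre of the compartment's floor, in the case frame x 0, y -80.5, z 8 mm. Inside it is 164 mm wide (case x -82 to 82) and 153 mm long (case y -157 to -4), with walls up to z = 66 mm: 58 mm deep.
- latch_hinge (a point): Middle of the latch's hinge axis, which runs along the case's x: at x 0, y -172, z 77 mm in the case frame.
Mind the look-alikes: they are no part of the job. There is more than one size of the band; the job needs the smallest.

How it is judged:
By the outcome, as a careful person would: the job done as asked, in the order asked, and still so for the second after the job is handed in, with the robot touching nothing.
It also fails if it takes over 58 s, if anything falls off the work surface, if the arm or the gripper's body presses on something with over 40 N, if the wrist force passes 120 N, or if a joint passes its speed limit or range.

## Robot

A 6-joint arm with a two-finger parallel gripper is mounted at the origin on the work surface. World frame = base frame: x ahead of the robot, y to its left, z up, the work surface at z = 0. Lengths are in m, angles in degrees, forces in N, time in s.
With the tool pointing down it reaches from about 0.375 to 0.9 m from the base axis. Payload 3.1 kg.
Tool frame: the origin (TCP) lies at the centre of the arm's flange, where the gripper is bolted on; the fingertips stand 182 mm ahead of it and the grasp point (between the pads) lies 164 mm ahead of it; x points along the fingers, z is the direction in which the jaws open and shut, and the axes are right-handed (so a half turn about x gives the same grasp; the last joint's range is limited). The gripper opens to 87 mm and grips with 3 to 60 N. Pads are 19 mm wide; open, the fingers measure 117 mm over their backs; the gripper's body (75 mm by 190 mm) begins 51 mm behind the grasp point.
Start: joints at [64.83, 30.224, 82.088, -0, 67.689, -10.227], TCP at [0.161, 0.604, 0.405] pointing down, gripper open.
Joint ranges: [-176.69, 176.69], [-43.24, 126.21], [12.49, 139.97], [-82, 262], [0, 151.66], [-163.58, 163.58]. Speed limits (degrees/s): [159.86, 159.86, 180, 180, 180, 180].

## Interface

Orientations are given as a 3x3 rotation matrix whose columns are the frame's x, y, z axes.
In Python, from station import status, imaging, r, spotter gives the robot as it stands.
- The arm moves only by the tool play_rows, never from a script. Its argument "series" is a list of rows, each a list of 7 numbers: the shift along the world's x, y, z in m, then the turn, a rotation vector about the world's x, y, z in rad, then the opening, from 0 (shut) to 1 (fully open). A call has 1 to 20 rows; each row is the pose to reach, as a shift and turn from the pose commanded when the call began; what a row does not reach only later rows make up. A row lasts 1/10 s, in which the tool goes at most 50 mm and 8.59 degrees, less where a joint would pass 70% of its speed; a pose out of reach is approached as far as the arm can. A call with a gripper value outside its range is refused whole. The fingers move at their own pace and stop on an object; "grip_force" is the grip in N (left out, the last holds). Time passes only in rows, so rows that repeat a pose let the fingers close. It gives the time, the measured TCP pose, the force and the opening at its end, in the units of the state.
- status.observe(): the state, without advancing time (a new reading comes with each control period).
- imaging.read_camera(name): name is "scene" or "top" or "wrist"; returns the picture (384x512x3 uint8, red, green, blue); there is no depth.
- imaging.calibration(name): a dict with "camera_matrix" (3x3 intrinsics, pixels), "R" (3x3) and "t" (3): a world point X has camera coordinates R X + t; the wrist camera has in their place "mount" (4x4, takes a point from camera to tool coordinates, whose origin is the TCP and whose axes are the tool frame's). Camera axes: x right, y down, z forward; pixel columns grow to the right and rows downward; lengths in m; the calibration is good to about 2 mm. A picture is of the moment at which its call begins: read the wrist's pose just before it. calibration takes no time and is no camera call.
- r.close_job(): hands the job in, once; it reports no verdict.
Trained networks look in the newest picture that a camera, given by its name, has taken for a name from the list of things; names that differ only in an ending like _2 or _b are one class to them, and where a whole thing is asked for, a point or a joint stands for the part that bears it (a point fixed in the world has none). Each returns a list of dicts, best first, with "p" (0 to 1); they miss things now and then, are a little off and sometimes report something else, mostly with a low value. They report only what shows in the picture. A call takes as long as a camera call. They do not tell look-alikes from the thing itself.
- spotter.spot_in(thing, camera): "point" ([x, y, z] in m, in the coordinates of the camera as it stood for that picture, good to about 4 mm: the middle of the surface that is visible of it).
- spotter.trace(thing, camera): "region" (384x512 bool, what is visible of it).
- spotter.mark_of(thing, camera): "point" ([x, y, z] in m, in the coordinates of the camera as it stood for that picture, good to about 4 mm: a listed point, or the origin of a listed thing).
The state is a dict: "time_s": time; "qpos": joint angles; "qvel": joint speeds; "joint_efforts": joint torques, N m; "eef_pos": TCP position; "eef_rot": TCP orientation; "ft_force": force on the tool from outside, world axes, zero at the start; "moment": the same for the moment, N m; "width": finger opening in m.
Only numpy, scipy, OpenCV 4.12 (cv2) and the standard library are available. Lean on these libraries where they do the work, as an engineer would, in place of code of your own. Each camera call takes 0.05 s, during which the arm holds its last target. There are 200 camera calls.

## Working session

There is one attempt and no reset: what is moved stays moved. The work goes in short steps, Python scripts to look and compute and a tool call to move; the robot and the scene stay as the last step left them, time stands still between calls to the robot, and variables do not carry over. Pictures are saved under pics/ and viewed, about 8 in all and at most 12, crops included, and the job is handed in when it is done.

Besides the shell and the picture viewer there is one more tool, called after ">>>" as a command line: name --pt "numbers of a row" for each row, then --argument value for the rest. play_rows: Moves the arm, as the interface text tells. Its arguments: {"type":"object","properties":{"series":{"type":"array"},"grip_force":{"type":"number"}},"required":["series"]}

```bash
mkdir -p pics; cat > h.py <<'E'
import numpy as np, cv2
from station import status, imaging, r, spotter
def c2w(p,cam,s=None):
    c=imaging.calibration(cam); p=np.array(p)
    if cam=="wrist":
        s=s or status.observe(); M=np.array(c["mount"]); q=M[:3,:3]@p+M[:3,3]
        return np.array(s["eef_rot"])@q+np.array(s["eef_pos"])
    return np.array(c["R"]).T@(p-np.array(c["t"]))
def proj(X,cam,s=None):
    c=imaging.calibration(cam); X=np.atleast_2d(X)
    if cam=="wrist":
        s=s or status.observe(); M=np.array(c["mount"])
        T=(X-np.array(s["eef_pos"]))@np.array(s["eef_rot"]); q=(T-M[:3,3])@M[:3,:3]
    else: q=X@np.array(c["R"]).T+np.array(c["t"])
    u=q@np.array(c["camera_matrix"]).T; return u[:,:2]/u[:,2:]
def save(im,n): cv2.imwrite("pics/"+n,im[:,:,::-1])
E
python3 - <<'E'
from h import *
np.set_printoptions(precision=4,suppress=True)
s=status.observe();print(s["time_s"],s["eef_pos"],s["eef_rot"],s["width"],s["ft_force"])
ims=[]
for cam in ("scene","top"):
    im=imaging.read_camera(cam);ims.append(im)
    for t in ("case","cover_tab","latch_tip","latch_hinge","band","cup_a","bead","punch","oiler","funnel_stand","compartment"):
        for d in spotter.mark_of(t,cam)[:4]:
            X=c2w(d["point"],cam)
            if d["p"]>.2: print(cam,t,round(d["p"],2),X,proj(X,cam)[0].round())
save(ims[0],"scene.png");save(ims[1],"top.png")
E
```

```text
0.0 [0.161  0.6036 0.4038] [[-0.0009 -0.9662  0.2578]
 [-0.0019  0.2578  0.9662]
 [-1.      0.0004 -0.0021]] 0.086988001471046 [-0.6309 -0.0072 -0.5226]
scene case 0.66 [ 0.5025 -0.0678  0.009 ] [217. 205.]
scene case 0.57 [ 0.772  -0.0733  0.0058] [180. 274.]
scene case 0.27 [0.5809 0.2771 0.0096] [331. 242.]
scene cover_tab 0.78 [0.4702 0.0581 0.0998] [260. 179.]
scene latch_tip 0.55 [ 0.5584 -0.2556  0.174 ] [139. 161.]
scene latch_hinge 0.68 [ 0.5527 -0.238   0.0874] [151. 186.]
scene latch_hinge 0.67 [0.4539 0.2837 0.0331] [340. 205.]
scene band 0.96 [ 0.2192  0.3999 -0.0025] [383. 172.]
scene band 0.82 [0.4556 0.2853 0.0113] [339. 212.]
scene band 0.67 [ 0.2367  0.2636 -0.0016] [340. 170.]
scene cup_a 0.7 [0.4703 0.0605 0.1004] [261. 179.]
scene cup_a 0.64 [0.5257 0.3899 0.0137] [376. 234.]
scene cup_a 0.54 [0.5817 0.2771 0.0086] [331. 243.]
scene bead 0.52 [0.7794 0.0575 0.0109] [229. 284.]
scene punch 0.74 [ 0.7745 -0.0719  0.0077] [180. 274.]
scene punch 0.44 [ 0.5054 -0.069   0.0102] [216. 205.]
scene oiler 0.84 [ 0.7307 -0.2345  0.0081] [129. 251.]
scene funnel_stand 0.61 
[... 252 characters left out ...]
0. 204.]
top latch_tip 0.71 [ 0.5571 -0.2577  0.1714] [370. 167.]
top latch_hinge 0.6 [0.5835 0.2752 0.0123] [174. 170.]
top latch_hinge 0.56 [ 0.5552 -0.2396  0.0902] [356. 174.]
top latch_hinge 0.4 [0.7861 0.0594 0.0117] [248. 105.]
top band 0.77 [ 0.2199  0.3955 -0.0023] [128. 297.]
top band 0.72 [ 0.7711 -0.0668  0.0161] [290. 110.]
top band 0.67 [0.4566 0.283  0.0117] [170. 213.]
top band 0.64 [ 0.2383  0.2625 -0.0056] [176. 290.]
top cup_a 0.74 [0.5825 0.2769 0.013 ] [174. 171.]
top cup_a 0.54 [0.7818 0.056  0.0127] [249. 106.]
top bead 0.55 [0.7853 0.0593 0.0113] [248. 105.]
top punch 0.71 [ 0.7734 -0.0681  0.0144] [290. 109.]
top compartment 0.88 [ 0.5321 -0.1484  0.021 ] [319. 187.]
```

View pics/scene.png

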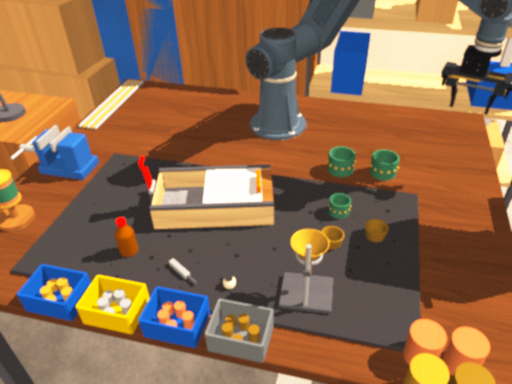

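View pics/top.png

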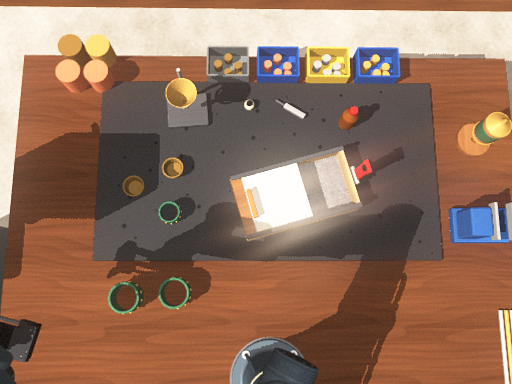

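The band could be any of three green rings in the scene picture: (342,160), (385,163) or (340,205). The first two are larger and stand on the wood. The third is the smallest and stands on the iron plate, so I choose it at world (0.456, 0.284). I'll go above it and check with the wrist camera.

>>> play_rows --pt "0.295 -0.32 0 0 0 -1.036 1" --pt "0.295 -0.32 0 0 0 -1.036 1" --pt "0.295 -0.32 0 0 0 -1.036 1" --pt "0.295 -0.32 0 0 0 -1.036 1" --pt "0.295 -0.32 0 0 0 -1.036 1" --pt "0.295 -0.32 0 0 0 -1.036 1" --pt "0.295 -0.32 0 0 0 -1.036 1" --pt "0.295 -0.32 0 0 0 -1.036 1" --pt "0.295 -0.32 0 0 0 -1.036 1" --pt "0.295 -0.32 0 0 0 -1.036 1" --pt "0.295 -0.32 0 0 0 -1.036 1" --pt "0.295 -0.32 0 0 0 -1.036 1"

```text
time_s: 2.4
eef_pos: [0.4553, 0.2844, 0.4047]
eef_rot: [[-0.001, -0.271, 0.962], [0.0, 0.962, 0.271], [-1.0, 0.0, -0.001]]
ft_force: [-0.1, -0.4, 0.0]
width: 0.0874
```

```bash
python3 - <<'E'
from h import *
np.set_printoptions(precision=4,suppress=True)
s=status.observe();print(s["time_s"],s["eef_pos"],s["eef_rot"],s["qpos"])
im=imaging.read_camera("wrist")
for t in ("band","band_center"):
    for d in spotter.mark_of(t,"wrist")[:3]: X=c2w(d["point"],"wrist",s);print(t,round(d["p"],2),X,proj(X,"wrist",s)[0])
rs=spotter.trace("band","wrist")
for d in rs[:2]:
    m=d["region"].astype(np.uint8);ys,xs=np.nonzero(m);print(d["p"],m.sum(),xs.min(),xs.max(),ys.min(),ys.max())
C=imaging.calibration("wrist");print(C["mount"],C["camera_matrix"])
a=np.linspace(0,6.28,60)
out=im.copy()
for rr,z in((.030,.057),(.0325,.0345)):
    for p in proj(np.c_[.456+rr*np.cos(a),.284+rr*np.sin(a),0*a+z],"wrist",s): cv2.circle(out,(int(p[0]),int(p[1])),0,(255,0,0),-1)
save(out,"w1.png")
E
```

```text
2.4 [0.4553 0.2844 0.4047] [[-0.0009 -0.2713  0.9625]
 [ 0.0001  0.9625  0.2713]
 [-1.      0.0004 -0.0009]] [20.048  23.4592 94.7458  0.0289 61.842   4.292 ]
band 0.75 [0.2333 0.2601 0.0005] [ 89.6109 143.2766]
band 0.59 [0.453  0.2778 0.0146] [254.6014 177.3301]
band 0.59 [ 0.2204  0.3932 -0.0028] [94.5699 32.4658]
band_center 0.94 [0.2316 0.2611 0.0282] [ 75.6563 144.0923]
band_center 0.74 [0.4551 0.2796 0.0361] [256.486  179.8898]
band_center 0.71 [0.221  0.3977 0.0287] [80.0638 20.1003]
0.9 1375 229 281 153 207
0.81 5238 21 120 107 185
[[-0.0006 -0.2587  0.966   0.0203]
 [ 0.0002 -0.966  -0.2587  0.0699]
 [ 1.      0.0001  0.0007 -0.0006]
 [ 0.      0.      0.      1.    ]] [[289.4325   0.     257.1369]
 [  0.     289.4325 194.6177]
 [  0.       0.       1.    ]]
```

View pics/w1.png

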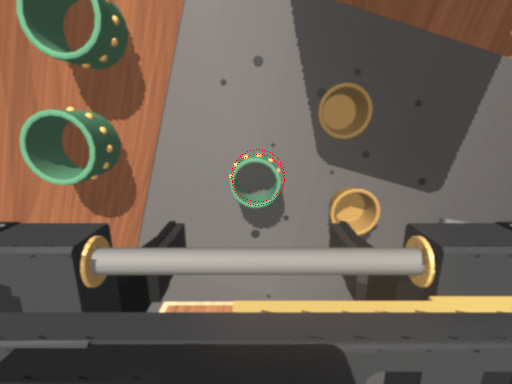

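Wrist view: the small ring is at pixel (256,180). The drawn 60 mm outline fits it, and the two rings on the wood are clearly larger, so the choice holds. Next, a quick outline fit for the centre.

```bash
python3 - <<'E'
from h import *
from scipy.optimize import least_squares
s=status.observe();a=np.linspace(0,6.28,90)
B=np.array([229,281.5,153,207.5])
def f(v):
    P=np.vstack([proj(np.c_[v[0]+q*np.cos(a),v[1]+q*np.sin(a),0*a+z],"wrist",s) for q,z in((.030,.057),(.0325,.0345),(.03,.012))])
    return np.array([P[:,0].min(),P[:,0].max(),P[:,1].min(),P[:,1].max()])-B
r_=least_squares(f,[.456,.282],x_scale=.01,diff_step=1e-3);print(r_.x,r_.fun)
# case geometry: one more measurement from both fixed cameras
for cam in("top","scene"):
    imaging.read_camera(cam)
    P={t:c2w(spotter.mark_of(t,cam)[0]["point"],cam) for t in("case","cover_tab","compartment","latch_tip")}
    print(cam,{k:v.round(4).tolist() for k,v in P.items()})
E
```

```text
[0.45362031 0.28012752] [-0.08874186  0.08883961 -0.383072    0.37676296]
top {'case': [0.5083, -0.0686, 0.0125], 'cover_tab': [0.4759, 0.0521, 0.0962], 'compartment': [0.5304, -0.1502, 0.0189], 'latch_tip': [0.5586, -0.2535, 0.1716]}
scene {'case': [0.5054, -0.0704, 0.0092], 'cover_tab': [0.4709, 0.062, 0.1007], 'compartment': [0.5278, -0.1488, 0.0213], 'latch_tip': [0.5567, -0.2551, 0.1712]}
```

>>> play_rows --pt "-0.0015 -0.004 -0.05 0 0 0 1" --pt "-0.0015 -0.004 -0.1 0 0 0 1" --pt "-0.0015 -0.004 -0.145 0 0 0 1" --pt "-0.0015 -0.004 -0.18 0 0 0 1" --pt "-0.0015 -0.004 -0.195 0 0 0 1" --pt "-0.0015 -0.004 -0.195 0 0 0 1" --pt "-0.0015 -0.004 -0.195 0 0 0 1" --pt "-0.0015 -0.004 -0.195 0 0 0 0" --pt "-0.0015 -0.004 -0.195 0 0 0 0" --pt "-0.0015 -0.004 -0.195 0 0 0 0" --pt "-0.0015 -0.004 -0.195 0 0 0 0" --pt "-0.0015 -0.004 -0.195 0 0 0 0" --pt "-0.0015 -0.004 -0.195 0 0 0 0" --pt "-0.0015 -0.004 -0.195 0 0 0 0" --grip_force 20

```text
time_s: 4.5
eef_pos: [0.4546, 0.2799, 0.2104]
eef_rot: [[0.0, -0.271, 0.963], [0.0, 0.963, 0.271], [-1.0, 0.0, 0.0]]
ft_force: [-0.6, -0.1, 5.6]
width: 0.0595
```

>>> play_rows --pt "0 0 0.04 0 0 0 0" --pt "0 0 0.09 0 0 0 0" --pt "0 0 0.14 0 0 0 0" --pt "0 0 0.19 0 0 0 0" --pt "0.007 -0.04 0.19 0 0 0 0" --pt "0.016 -0.088 0.19 0 0 0 0" --pt "0.024 -0.136 0.19 0 0 0 0" --pt "0.032 -0.184 0.19 0 0 0 0" --pt "0.041 -0.232 0.19 0 0 0 0" --pt "0.049 -0.28 0.19 0 0 0 0" --pt "0.058 -0.328 0.19 0 0 0 0" --pt "0.066 -0.376 0.19 0 0 0 0" --pt "0.073 -0.415 0.19 0 0 0 0" --pt "0.077 -0.438 0.19 0 0 0 0" --pt "0.077 -0.438 0.19 0 0 0 0" --pt "0.077 -0.438 0.19 0 0 0 0" --pt "0.077 -0.438 0.19 0 0 0 0"

```text
time_s: 6.2
eef_pos: [0.531, -0.157, 0.3992]
eef_rot: [[-0.002, -0.271, 0.962], [0.001, 0.962, 0.271], [-1.0, 0.002, -0.001]]
ft_force: [-0.2, -0.3, -2.4]
width: 0.0596
```

```bash
python3 - <<'E'
from h import *
np.set_printoptions(precision=4,suppress=True)
s=status.observe();print(s["time_s"],s["eef_pos"],s["width"],s["ft_force"])
im=imaging.read_camera("wrist");save(im,"w2raw.png")
for t in ("case","cover_tab","compartment","latch_tip","latch_hinge","band","band_center"):
    for d in spotter.mark_of(t,"wrist")[:2]: X=c2w(d["point"],"wrist",s);print(t,round(d["p"],2),X,proj(X,"wrist",s)[0])
o=np.array([.507,-.072,.012]);th=np.radians(15.7);R=np.array([[np.cos(th),-np.sin(th),0],[np.sin(th),np.cos(th),0],[0,0,1]])
out=im.copy()
def poly(P,col):
    q=proj(np.array(P)@R.T+o,"wrist",s).astype(np.int32);cv2.polylines(out,[q],True,col,1)
poly([(-.09,-.165,.066),(.09,-.165,.066),(.09,.165,.066),(-.09,.165,.066)],(255,0,0))
poly([(-.082,-.157,.066),(.082,-.157,.066),(.082,-.004,.066),(-.082,-.004,.066)],(0,0,255))
poly([(-.083,-.023,.072),(.083,-.023,.072),(.083,.137,.072),(-.083,.137,.072)],(0,255,0))
save(out,"w2.png")
E
```

```text
6.2 [ 0.531  -0.157   0.3992] 0.05964136463423975 [-0.1539 -0.3422 -2.392 ]
case 0.88 [ 0.5031 -0.0707  0.0118] [254.9844  99.9892]
compartment 0.81 [ 0.5309 -0.1495  0.0205] [259.3719 169.474 ]
```

View pics/w2.png

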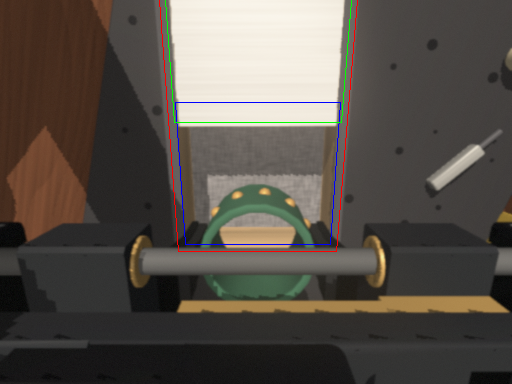

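Wrist view: the case outline matches the model. The cover edge is at row 126, so the cover stands about 0.133 m open, and the ring is held squarely at (258,245). I'll lower it.

>>> play_rows --pt "0.001 -0.003 -0.04 0 0 0 0" --pt "0.001 -0.003 -0.08 0 0 0 0" --pt "0.001 -0.003 -0.115 0 0 0 0" --pt "0.001 -0.003 -0.145 0 0 0 0" --pt "0.001 -0.003 -0.165 0 0 0 0" --pt "0.001 -0.003 -0.175 0 0 0 0" --pt "0.001 -0.003 -0.18 0 0 0 0" --pt "0.001 -0.003 -0.18 0 0 0 0" --pt "0.001 -0.003 -0.18 0 0 0 0"

```text
time_s: 7.5
eef_pos: [0.5331, -0.1613, 0.2207]
eef_rot: [[0.002, -0.271, 0.963], [-0.001, 0.963, 0.271], [-1.0, -0.001, 0.002]]
ft_force: [0.4, -0.8, -1.9]
width: 0.0597
```

>>> play_rows --pt "0 0 -0.002 0 0 0 0" --pt "0 0 -0.002 0 0 0 0" --pt "0 0 -0.003 0 0 0 0" --pt "0 0 -0.003 0 0 0 0"

```text
time_s: 7.9
eef_pos: [0.5329, -0.1612, 0.2184]
eef_rot: [[0.001, -0.271, 0.963], [-0.001, 0.963, 0.271], [-1.0, -0.001, 0.001]]
ft_force: [-1.1, 0.8, 7.2]
width: 0.0599
```

>>> play_rows --pt "0 0 -0.001 0 0 0 1" --pt "0 0 -0.001 0 0 0 1" --pt "0 0 -0.001 0 0 0 1" --pt "0 0 -0.001 0 0 0 1" --pt "0 0 -0.001 0 0 0 1" --pt "0 0 0.02 0 0 0 1" --pt "0 0 0.06 0 0 0 1" --pt "0 0 0.11 0 0 0 1" --pt "0 0 0.16 0 0 0 1" --pt "0 0 0.185 0 0 0 1" --pt "0 0 0.185 0 0 0 1"

```text
time_s: 9.0
eef_pos: [0.5336, -0.1615, 0.4063]
eef_rot: [[0.009, -0.271, 0.963], [-0.005, 0.963, 0.271], [-1.0, -0.007, 0.007]]
ft_force: [1.2, -1.4, 0.2]
width: 0.0868
```

```bash
python3 - <<'E'
from h import *
np.set_printoptions(precision=4,suppress=True)
s=status.observe();print(s["time_s"],s["eef_pos"],s["width"])
im=imaging.read_camera("wrist")
for t in ("case","cover_tab","compartment","band","band_center"):
    for d in spotter.mark_of(t,"wrist")[:2]: X=c2w(d["point"],"wrist",s);print(t,round(d["p"],2),X)
save(im,"w3.png")
E
```

```text
9.0 [ 0.5336 -0.1615  0.4063] 0.08676892560158724
case 0.61 [ 0.5061 -0.0723  0.0124]
compartment 0.66 [ 0.5272 -0.15    0.0201]
band 0.77 [ 0.5312 -0.1593  0.0199]
band_center 0.62 [ 0.5328 -0.1603  0.041 ]
```

View pics/w3.png

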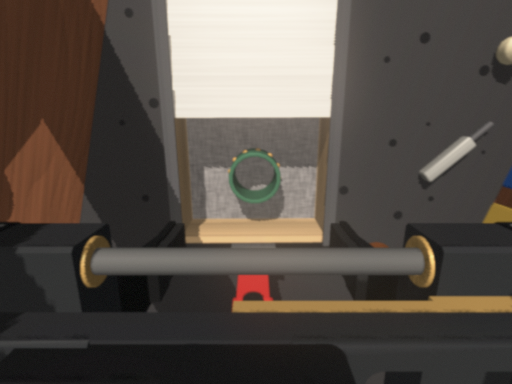

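The ring stands upright on the floor at pixel (255,177), clear of all walls and the cover edge. Now I'll shut the fingers and go behind the tab.

>>> play_rows --pt "-0.013 0.045 0 0 0 0 0" --pt "-0.026 0.09 0 0 0 0 0" --pt "-0.039 0.135 0 0 0 0 0" --pt "-0.052 0.18 0 0 0 0 0" --pt "-0.065 0.225 0 0 0 0 0" --pt "-0.072 0.253 0 0 0 0 0" --pt "-0.072 0.253 -0.03 0 0 0 0" --pt "-0.072 0.253 -0.07 0 0 0 0" --pt "-0.072 0.253 -0.105 0 0 0 0" --pt "-0.072 0.253 -0.127 0 0 0 0" --pt "-0.072 0.253 -0.127 0 0 0 0" --pt "-0.072 0.253 -0.127 0 0 0 0"

```text
time_s: 10.5
eef_pos: [0.4606, 0.0918, 0.2741]
eef_rot: [[-0.002, -0.27, 0.963], [0.0, 0.963, 0.27], [-1.0, 0.001, -0.002]]
ft_force: [0.6, -0.3, 0.0]
width: 0.0029
```

>>> play_rows --pt "0.0027 -0.0096 0 0 0 0 0" --pt "0.0054 -0.0193 0 0 0 0 0" --pt "0.0081 -0.0289 0 0 0 0 0" --pt "0.0108 -0.0385 0 0 0 0 0" --pt "0.0135 -0.0481 0 0 0 0 0" --pt "0.0162 -0.0578 0 0 0 0 0" --pt "0.0189 -0.0674 0 0 0 0 0" --pt "0.0216 -0.077 0 0 0 0 0" --pt "0.0243 -0.0867 0 0 0 0 0" --pt "0.027 -0.0963 0 0 0 0 0" --pt "0.0297 -0.1059 0 0 0 0 0" --pt "0.0324 -0.1156 0 0 0 0 0" --pt "0.0351 -0.1252 0 0 0 0 0" --pt "0.0378 -0.1348 0 0 0 0 0" --pt "0.0378 -0.1348 0 0 0 0 0"

```text
time_s: 12.0
eef_pos: [0.4989, -0.0444, 0.2747]
eef_rot: [[0.0, -0.27, 0.963], [-0.001, 0.963, 0.27], [-1.0, -0.001, 0.0]]
ft_force: [0.4, -0.1, -0.4]
width: 0.0001
```

>>> play_rows --pt "0.001 -0.0035 0 0 0 0 0" --pt "0.002 -0.007 0 0 0 0 0" --pt "0.003 -0.0105 0 0 0 0 0" --pt "0.004 -0.014 0 0 0 0 0" --pt "0.0045 -0.016 0 0 0 0 0"

```text
time_s: 12.5
eef_pos: [0.5027, -0.0591, 0.2746]
eef_rot: [[-0.001, -0.271, 0.963], [0.0, 0.963, 0.271], [-1.0, 0.001, -0.001]]
ft_force: [-1.3, 1.6, 0.7]
width: 0.0004
```

>>> play_rows --pt "0.0005 -0.002 0 0 0 0 0" --pt "0.001 -0.004 0 0 0 0 0" --pt "0.0015 -0.006 0 0 0 0 0" --pt "0.0015 -0.006 0 0 0 0 0"

```text
time_s: 12.9
eef_pos: [0.504, -0.0642, 0.2746]
eef_rot: [[-0.001, -0.269, 0.963], [0.003, 0.963, 0.269], [-1.0, 0.003, -0.001]]
ft_force: [0.5, 5.3, 0.4]
width: 0.0005
```

>>> play_rows --pt "0.0005 -0.002 0 0 0 0 0" --pt "0.001 -0.003 0 0 0 0 0" --pt "0.001 -0.003 0 0 0 0 0" --pt "0.001 -0.003 0 0 0 0 0"

```text
time_s: 13.3
eef_pos: [0.5043, -0.0651, 0.2746]
eef_rot: [[-0.003, -0.268, 0.963], [0.007, 0.963, 0.268], [-1.0, 0.007, -0.001]]
ft_force: [-0.2, 14.8, 3.4]
width: 0.0006
```

The end stop is reached: force rises to 15 N and the tool stands where the model puts cover = 0. Now back off and rise.

>>> play_rows --pt "-0.003 0.011 0 0 0 0 0" --pt "-0.003 0.011 0.03 0 0 0 0" --pt "-0.003 0.011 0.08 0 0 0 0" --pt "-0.003 0.011 0.125 0 0 0 0" --pt "-0.003 0.011 0.145 0 0 0 0" --pt "-0.003 0.011 0.145 0 0 0 0" --pt "-0.003 0.011 0.145 0 0 0 0"

```text
time_s: 14.0
eef_pos: [0.5023, -0.057, 0.4199]
eef_rot: [[0.001, -0.271, 0.963], [-0.001, 0.963, 0.271], [-1.0, -0.001, 0.001]]
ft_force: [1.4, 0.1, -1.5]
width: 0.0007
```

```bash
python3 - <<'E'
from h import *
np.set_printoptions(precision=4,suppress=True)
s=status.observe();print(s["time_s"],s["eef_pos"],s["eef_rot"])
o=np.array([.5065,-.0715,.012]);th=np.radians(15.7);R=np.array([[np.cos(th),-np.sin(th),0],[np.sin(th),np.cos(th),0],[0,0,1]])
for cam in("top","scene"):
    im=imaging.read_camera(cam)
    for t in ("cover_tab","latch_tip","latch_hinge"):
        for d in spotter.mark_of(t,cam)[:1]: X=c2w(d["point"],cam);print(cam,t,round(d["p"],2),X,"case",(X-o)@R)
    if cam=="scene":
        save(cv2.resize(im[120:260,100:320],None,fx=3,fy=3),"s4.png")
E
```

```text
14.0 [ 0.5023 -0.057   0.4199] [[ 0.0015 -0.2706  0.9627]
 [-0.0011  0.9627  0.2706]
 [-1.     -0.0014  0.0011]]
top latch_tip 0.48 [ 0.5588 -0.256   0.1727] case [ 0.0004 -0.1918  0.1607]
top latch_hinge 0.75 [ 0.5541 -0.2378  0.0881] case [ 0.0008 -0.173   0.0761]
scene cover_tab 0.8 [ 0.5041 -0.0738  0.0991] case [-0.003  -0.0016  0.0871]
scene latch_tip 0.78 [ 0.5563 -0.2543  0.1715] case [-0.0015 -0.1895  0.1595]
scene latch_hinge 0.66 [ 0.5544 -0.2376  0.0879] case [ 0.0012 -0.1729  0.0759]
```

View pics/s4.png

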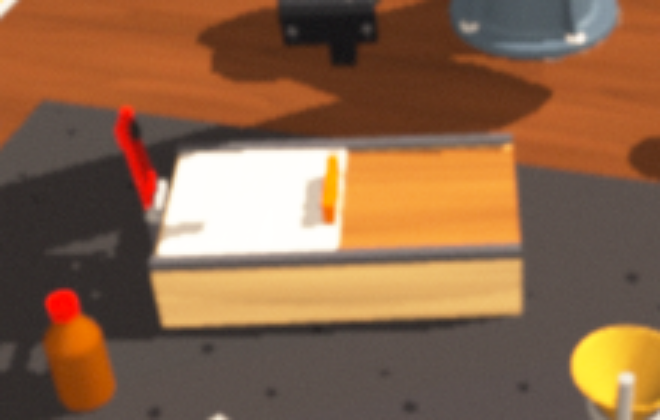

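Cover is home: tab at case y -0.002, predicted -0.002. The latch stands at about 97°. Next I'll go over and outside it, then down.

>>> play_rows --pt "0.012 -0.043 0 0 0 0 0" --pt "0.025 -0.089 0 0 0 0 0" --pt "0.038 -0.135 0 0 0 0 0" --pt "0.051 -0.181 0 0 0 0 0" --pt "0.063 -0.224 0 0 0 0 0" --pt "0.0705 -0.25 0 0 0 0 0" --pt "0.0705 -0.25 0 0 0 0 0" --pt "0.0705 -0.25 -0.03 0 0 0 0" --pt "0.0705 -0.25 -0.06 0 0 0 0" --pt "0.0705 -0.25 -0.074 0 0 0 0" --pt "0.0705 -0.25 -0.074 0 0 0 0" --pt "0.0705 -0.25 -0.074 0 0 0 0"

```text
time_s: 15.6
eef_pos: [0.5733, -0.3066, 0.3463]
eef_rot: [[0.001, -0.271, 0.963], [-0.0, 0.963, 0.271], [-1.0, -0.0, 0.0]]
ft_force: [-0.0, 0.5, 0.1]
width: 0.0002
```

>>> play_rows --pt "-0.004 0.0145 0 0 0 0 0" --pt "-0.008 0.029 0 0 0 0 0" --pt "-0.0115 0.041 0 0 0 0 0" --pt "-0.0147 0.0525 0 0 0 0 0" --pt "-0.0175 0.062 0 0 0 0 0" --pt "-0.02 0.0715 0 0 0 0 0" --pt "-0.0227 0.081 -0.002 0 0 0 0" --pt "-0.0252 0.09 -0.0055 0 0 0 0" --pt "-0.0276 0.098 -0.01 0 0 0 0" --pt "-0.03 0.106 -0.0156 0 0 0 0" --pt "-0.03 0.106 -0.0156 0 0 0 0"

```text
time_s: 16.7
eef_pos: [0.5421, -0.1994, 0.3289]
eef_rot: [[-0.003, -0.271, 0.962], [0.003, 0.962, 0.271], [-1.0, 0.003, -0.003]]
ft_force: [-0.6, -0.7, 0.6]
width: 0.0005
```

```bash
python3 - <<'E'
from h import *
np.set_printoptions(precision=4,suppress=True)
s=status.observe();print(s["time_s"],s["eef_pos"],s["ft_force"])
im=imaging.read_camera("scene")
save(cv2.resize(im[80:220,100:280],None,fx=3,fy=3),"s5.png")
o=np.array([.5065,-.0715,.012]);th=np.radians(15.7);R=np.array([[np.cos(th),-np.sin(th),0],[np.sin(th),np.cos(th),0],[0,0,1]])
for t in("latch_tip","cover_tab"):
    for d in spotter.mark_of(t,"scene")[:1]: print(t,d["p"],(c2w(d["point"],"scene")-o)@R)
E
```

```text
16.7 [ 0.5421 -0.1994  0.3289] [-0.6319 -0.6583  0.6206]
latch_tip 0.71 [-0.0022 -0.1132  0.1392]
cover_tab 0.87 [0.0014 0.0008 0.0875]
```

View pics/s5.png

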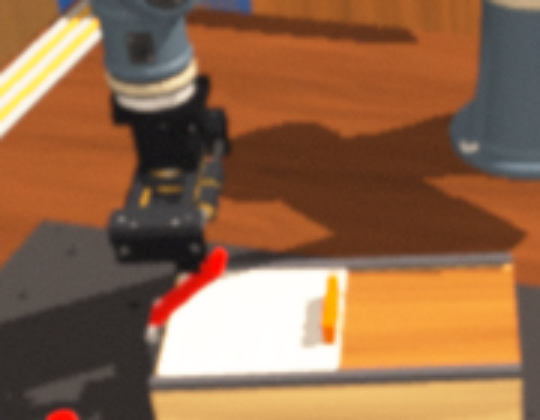

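The latch is at about 45° (tip at pixel (218,262) of the crop) and follows the finger. Continue down.

>>> play_rows --pt "-0.002 0.007 -0.0065 0 0 0 0" --pt "-0.0037 0.0133 -0.0141 0 0 0 0" --pt "-0.005 0.0182 -0.0225 0 0 0 0" --pt "-0.0063 0.0225 -0.0313 0 0 0 0" --pt "-0.007 0.025 -0.041 0 0 0 0" --pt "-0.0077 0.0272 -0.0485 0 0 0 0" --pt "-0.0077 0.0272 -0.0505 0 0 0 0" --pt "-0.0077 0.0272 -0.052 0 0 0 0" --pt "-0.0077 0.0272 -0.052 0 0 0 0"

```text
time_s: 17.75
eef_pos: [0.535, -0.1734, 0.28]
eef_rot: [[-0.001, -0.271, 0.963], [0.001, 0.963, 0.271], [-1.0, 0.001, -0.0]]
ft_force: [-3.3, 1.8, 16.6]
width: 0.0007
```

Stop reached: 17 N at exactly the predicted height of 0.280. Withdraw and check.

>>> play_rows --pt "0 0 0.02 0 0 0 0" --pt "0 0 0.06 0 0 0 0" --pt "0 0 0.11 0 0 0 0" --pt "0 0 0.15 0 0 0 0" --pt "0 0 0.15 0 0 0 0" --pt "-0.03 0.1 0.15 0 0 0 0" --pt "-0.03 0.1 0.15 0 0 0 0" --pt "-0.03 0.1 0.15 0 0 0 0" --pt "-0.03 0.1 0.15 0 0 0 0"

```text
time_s: 18.65
eef_pos: [0.5045, -0.0724, 0.4272]
eef_rot: [[-0.002, -0.273, 0.962], [0.001, 0.962, 0.273], [-1.0, 0.001, -0.002]]
ft_force: [1.0, -1.0, 0.2]
width: 0.0006
```

```bash
python3 - <<'E'
from h import *
np.set_printoptions(precision=4,suppress=True)
s=status.observe();print(s["time_s"],s["eef_pos"],s["ft_force"])
im=imaging.read_camera("scene")
save(cv2.resize(im[130:330,60:460],None,fx=2,fy=2),"s6.png")
o=np.array([.5065,-.0715,.012]);th=np.radians(15.7);R=np.array([[np.cos(th),-np.sin(th),0],[np.sin(th),np.cos(th),0],[0,0,1]])
for t in("latch_tip","cover_tab","latch_hinge"):
    for d in spotter.mark_of(t,"scene")[:1]: print(t,d["p"],(c2w(d["point"],"scene")-o)@R)
for t in ("cup_a","bead","punch","oiler"):
    for d in spotter.mark_of(t,"scene")[:3]: print(t,round(d["p"],2),c2w(d["point"],"scene"))
E
```

```text
18.65 [ 0.5045 -0.0724  0.4272] [ 1.0184 -1.0417  0.2488]
latch_tip 0.85 [-0.0006 -0.0889  0.0833]
cover_tab 0.64 [ 0.002  -0.0012  0.0854]
latch_hinge 0.85 [ 0.0007 -0.1765  0.0769]
cup_a 0.85 [0.5279 0.3905 0.0143]
cup_a 0.67 [0.5808 0.2774 0.0094]
bead 0.39 [0.781  0.0552 0.0114]
punch 0.53 [ 0.7736 -0.0699  0.0071]
oiler 0.69 [ 0.7312 -0.2368  0.0122]
oiler 0.39 [ 0.7719 -0.0698  0.0066]
```

View pics/s6.png

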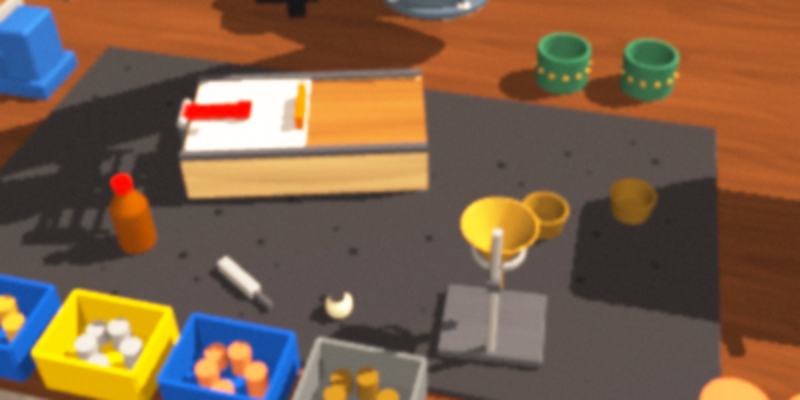

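The picture shows the cover home, the latch flat on it at crop pixel (218,110), and the bystanders unmoved.

```bash
python3 -c "
from h import *
print(r.close_job())"
```

```text
the job is handed in; nothing more can be done
None
```

The drum band is packed and the job is handed in, with the last reading at 18.65 s, against the 58 s limit. I chose the smallest of the three green rings (60 mm across, the one on the iron plate). I stood it on the compartment floor, slid the cover to its end stop, then swung the latch down until it stopped.

| Check | Measured | Expected |
|---|---|---|
| Band underside, world z | 0.0199 m, upright and clear of the walls (seen before the cover closed) | 0.020 m |
| Cover tab, case y | -0.001 m | -0.002 m |
| Latch tip, case y and z | -0.089 m and 0.083 m | -0.087 m and 0.086 m |

- **Forces:** the highest reading I saw was about 17 N, when the latch reached its stop.
- **Bystanders:** the cups, bead, punch and oil bottle read within about 5 mm of where they started, which is about the networks' accuracy.
- **End state:** the arm was clear of everything.
- **Failed or disagreeing checks:** none failed. The only mismatches were a few millimetres between the trained networks and the model, within their stated accuracy.

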